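# Pin the straightedge of a cutting board to its pivot

## Task

Mount the aluminium straightedge on the cutting board by its red-headed pivot pin: take the pin from its wooden stand, put it into the hole of the grey bridge, slide the straightedge by its orange block until its hidden hole comes under the pin and the pin passes through, then press the pin down until its head sits fully home on the bridge. Find the hole by feel and never force the pin, and leave the tin, the brass weight and the knife where they are.

Things in the scene. Friction and masses are not known exactly. Their poses are not given: they have to be found in the camera images.
- pivot (a point): Mouth of the pin hole in the top face of the grey bridge (upper knuckle), at 53 mm height. z up; y runs along the straightedge, away from its orange block: the way to slide it. Bridge 56 mm wide, y -60 to 30 mm, 18 mm thick, with a vertical 12 mm through hole. Pin head centre above this point: 53 mm with the tip on the bridge, 33 on the straightedge, 18 on the liner, 10 home.
- slot (a point): Point on the pin axis in the slot under the bridge, 33 mm high: top of the aluminium straightedge (34 x 290 x 6 mm), which slides only along y with a drag of about 3 N. Its 12 mm hole, hidden, starts 8 to 50 mm to -y of this axis and can slide 30 mm past it. A pin standing in the bridge drops by its weight when aligned within 2 mm; 2 to 4 mm on, the pin stops the straightedge: force rises sharply.
- lower_hole (a point): Mouth of the 14 mm hole in the board (lower knuckle), under the straightedge on the pin axis, 26 mm high. A white snug liner in it stops the falling pin with its tip 18 mm above the table; from there it takes about 7 N to press it the last 8 mm, until the head sits on the bridge. It stays where it is pressed.
- board: Plywood cutting board 180 (x) x 380 (y) x 26 mm, fixed to the table, with bridge and straightedge; origin at the centre of its underside, axes as pivot, which is at (0, 80, 53) mm. More than 30 N between the pin and it (all touching spots on bridge, straightedge and liner together) would spoil the fit: side pushes up to 8 N and presses up to 20 N are safe.
- block_grip (a point): Centre of the orange block clamped on the straightedge, 34 (x) x 18 (y) x 34 mm high, 50 mm above the table; axes as pivot. Grasp it from above across its 18 mm, or push it along y, to slide the straightedge. It is clamped somewhere 132 to 168 mm to -y of the straightedge's hole, so it tells the hole's place only roughly. It does not slip below 50 N.
- pin_head (a point): Centre of the pin's red head, a cylinder 24 mm in diameter, 20 mm high; z up along the pin. Below it a steel shank, 10 mm in diameter, 43 mm long, tip chamfered 1 x 2 mm and 53 mm below this point. About 60 g. It starts upright, 28 mm deep in a 12 mm hole of a fixed dark wooden stand (60 x 60 x 32 mm), this point 57 mm above the table.
- pin: The pivot pin as a whole (see pin_head); origin at the tip, z up along the pin.
- tin: Blue tin, 60 mm in diameter and 60 mm high, origin at the centre of its underside. Bystander.
- weight: Brass pattern weight, 60 mm in diameter and 34 mm high, origin at the centre of its underside. Bystander.
- knife: Yellow craft knife lying flat, 150 mm long along its x, 20 mm wide, 17 mm high, origin near its middle, on the table. Bystander.

How it is judged:
By the outcome, as a careful person would: the job done as asked, in the order asked, and still so for the second after the job is handed in, with the robot touching nothing.
It also fails if it takes over 58 s, if anything falls off the work surface, if the arm or the gripper's body presses on something with over 40 N, if the wrist force passes 120 N, or if a joint passes its speed limit or range.

## Robot

A 6-joint arm with a two-finger parallel gripper is mounted at the origin on the work surface. World frame = base frame: x ahead of the robot, y to its left, z up, the work surface at z = 0. Lengths are in m, angles in rad, forces in N, time in s.
With the tool pointing down it reaches from about 0.3 to 0.775 m from the base axis. Payload 14.6 kg.
Tool frame: the origin (TCP) lies midway between the tips of the shut fingers; the grasp point (between the pads) lies 19 mm behind it (grasp_offset is the distance from the TCP to the grasp point, in m); z points along the fingers, y is the line along which they close (so a half turn about z gives the same grasp; the last joint's range is limited). The gripper opens to 94 mm and grips with 3 to 60 N. Pads are 16 mm wide; open, the fingers measure 119 mm over their backs; the gripper's body (75 mm by 177 mm) begins 78 mm behind the grasp point.
Start: joints at [1.249, 0.3, 1.521, -0, 1.321, -0.067], TCP at [0.139, 0.532, 0.205] pointing down, gripper open.
Joint ranges: [-3.03, 3.03], [-0.79, 2.21], [0.23, 2.52], [-1.04, 4.18], [0, 3.07], [-2.55, 2.55]. Speed limits (rad/s): [2.22, 2.22, 2.57, 3.14, 3.14, 3.14].

## Interface

Orientations are given as [roll, pitch, yaw] about the fixed x, y, z axes, in that order (R = Rz(yaw) Ry(pitch) Rx(roll)).
In Python, from station import * gives the robot as it stands. The module is installed in compiled form; this text tells all that it offers.
- The arm moves only by the tool send_rows, never from a script. Its argument "rows" is a list of rows, each an object of numbers: "dx", "dy", "dz": the shift along the tool's x, y, z in mm; "roll": the turn about the tool's z in degrees; "jaw": the closure, from -1 (fully open) to 1 (shut). In form: [{"dx": .., "dy": .., "dz": .., "roll": .., "jaw": ..}, ...]. A call has 1 to 12 rows; each row shifts and turns the commanded pose from where the row before left it, along the tool's axes as they then stand; what a row does not reach is not made up. A row lasts 1/12 s, in which the tool goes at most 41.7 mm and 7.16 degrees, less where a joint would pass 70% of its speed; a pose out of reach is approached as far as the arm can. A call is refused whole if a number of a shift passes 41.7 or a number of a turn 7.16, either way. A call with a gripper value outside its range is refused whole. The fingers move at their own pace and stop on an object; "force" is the grip in N (left out, the last holds). Time passes only in rows, so rows that do not move let the fingers close. It gives the time, the measured TCP pose, the force, the opening and the grip force at its end, in the units of the state.
- get_obs(): the state, without advancing time (a new reading comes with each control period).
- camera(name): name is "scene" or "top" or "wrist"; returns a dict with "frame" (480x640x3 uint8, red, green, blue), "z_map" (480x640 float32, m along the optical axis (not along the pixel's ray), 0 where there is no reading), "camera_matrix" (3x3 intrinsics, pixels), "rvec" (rotation vector, rad) and "tvec" (3), from world to camera coordinates, as OpenCV has them. Camera axes: x right, y down, z forward; pixel columns grow to the right and rows downward; lengths in m; the calibration is good to about 2 mm. A picture is of the moment at which its call begins.
- hand_in(): hands the job in; it is judged then, once.
The state is a dict: "time_s": time; "qpos": joint angles; "joint_vel": joint speeds; "tau": joint torques, N m; "ee_pos": TCP position; "eef_rot": TCP orientation; "force": force on the tool from outside, world axes, zero at the start; "moment": the same for the moment, N m; "grip_width": finger opening in m; "grip_force": force on a finger pad.
Only numpy, scipy, OpenCV 4.12 (cv2) and the standard library are available. Lean on these libraries where they do the work, as an engineer would, in place of code of your own. Each camera call takes 0.05 s, during which the arm holds its last target. There are 200 camera calls.

## Working session

There is one attempt and no reset: what is moved stays moved. The work goes in short steps, Python scripts to look and compute and a tool call to move; the robot and the scene stay as the last step left them, time stands still between calls to the robot, and variables do not carry over. Pictures are saved under pics/ and viewed, at most 10 in all, crops included, and the job is handed in when it is done.

Besides the shell and the picture viewer there is one more tool, called after "Call:" as name([rows], argument=value, ...), one row to a line, values as JSON. send_rows: Moves the arm, as the interface text tells. Its arguments: {"type":"object","properties":{"rows":{"type":"array"},"force":{"type":"number"}},"required":["rows"]}

```bash
mkdir -p pics
cat > h.py <<'E'
from station import *
import numpy as np, cv2
def save(n,fn):
    c=camera(n); cv2.imwrite('pics/'+fn,c['frame'][:,:,::-1]); return c
def world(c,u,v,z=None):
    """ray to plane z, or by depth when z is None"""
    R=cv2.Rodrigues(np.array(c['rvec'],float))[0]; t=np.array(c['tvec'],float).ravel(); K=np.array(c['camera_matrix'])
    d=R.T@np.linalg.inv(K)@np.array([u,v,1.]); o=-R.T@t
    s=c['z_map'][int(round(v)),int(round(u))] if z is None else (z-o[2])/d[2]
    return o+s*d
def blobs(c,lo,hi,amin=40):
    m=cv2.inRange(cv2.cvtColor(c['frame'],cv2.COLOR_RGB2HSV),np.array(lo),np.array(hi))
    cs=cv2.findContours(m,cv2.RETR_EXTERNAL,cv2.CHAIN_APPROX_NONE)[0]
    return [(cv2.contourArea(k),cv2.minAreaRect(k)) for k in cs if cv2.contourArea(k)>amin]
E
python3 - <<'E'
from h import *
import pickle
o=get_obs(); print({k:np.round(v,3) for k,v in o.items()})
for n in ('top','scene'):
    c=save(n,n+'0.png'); pickle.dump(c,open(n+'.pkl','wb'))
    R=cv2.Rodrigues(np.array(c['rvec'],float))[0]; print(n,-R.T@np.ravel(c['tvec']))
    for nm,lo,hi in (('red',(0,150,60),(5,255,255)),('red2',(174,150,60),(180,255,255)),('orange',(7,150,100),(18,255,255)),('yel',(22,130,100),(34,255,255)),('blue',(100,120,40),(125,255,255))):
        for a,r in blobs(c,lo,hi): print(nm,a,np.round(r[0]),np.round(r[1]),round(r[2]),np.round(world(c,*r[0]),3))
E
```

```text
{'time_s': np.float64(0.0), 'qpos': array([ 1.249,  0.3  ,  1.522,  0.   ,  1.321, -0.067]), 'joint_vel': array([ 0.002,  0.001,  0.   , -0.002, -0.001,  0.   ]), 'tau': array([-1.0000e-03, -5.3181e+01, -3.5273e+01,  7.1000e-02,  2.4000e-02,
       -0.0000e+00]), 'ee_pos': array([0.139, 0.532, 0.205]), 'eef_rot': array([-3.14 , -0.   ,  2.887]), 'force': array([ 0.712, -0.814,  0.024]), 'moment': array([-0.029, -0.023,  0.008]), 'grip_force': np.float64(0.0), 'grip_width': np.float64(0.094)}
top [0.42959348 0.01486171 1.03191106]
red 103.0 [176. 308.] [11. 12.] 90 [0.421 0.288 0.068]
orange 384.0 [144. 156.] [27. 27.] 90 [0.728 0.378 0.031]
yel 413.5 [494. 203.] [10. 47.] 4 [ 0.642 -0.346  0.014]
scene [0.94417744 0.49180869 1.04407014]
red 100.0 [476. 284.] [13. 11.] 45 [0.422 0.294 0.068]
orange 64.0 [628. 473.] [21.  7.] 50 [0.459 0.69  0.004]
orange 310.0 [444. 416.] [79.  8.] 46 [0.628 0.423 0.003]
orange 852.0 [471. 409.] [97. 20.] 36 [0.584 0.446 0.004]
orange 615.0 [222. 421.] [114.   9.] 55 [0.939 0.171 0.001]
orange 1079.0 [406. 405.] [130.  21.] 47 [0.667 0.364 0.003]
oran
[... 191 characters left out ...]
554.  72.] [ 7. 15.] 73 [-0.23  -0.005  0.003]
orange 68.0 [351.  31.] [61.  3.] 40 [ 0.065 -0.472  0.002]
orange 4126.0 [441.  44.] [ 88. 122.] 90 [-0.088 -0.275 -0.002]
orange 52.0 [408.   6.] [17.  8.] 27 [-0.132 -0.448  0.   ]
orange 1460.5 [387.  46.] [165.  23.] 39 [ 0.028 -0.367 -0.002]
orange 151652.5 [320. 240.] [479. 639.] 90 [0.575 0.008 0.034]
orange 350.0 [72.  8.] [16. 52.] 90 [ 0.583 -1.201 -0.084]
yel 47.5 [430. 468.] [31.  3.] 48 [0.711 0.468 0.004]
yel 49.0 [390. 437.] [10.  8.] 45 [0.735 0.39  0.037]
yel 231.5 [202. 162.] [ 7. 43.] 63 [ 0.643 -0.338  0.018]
blue 61.5 [273. 131.] [ 8. 23.] 85 [ 0.478 -0.279  0.054]
blue 1282.0 [ 73. 152.] [66. 26.] 68 [ 0.86  -0.527  0.049]
```

View pics/top0.png

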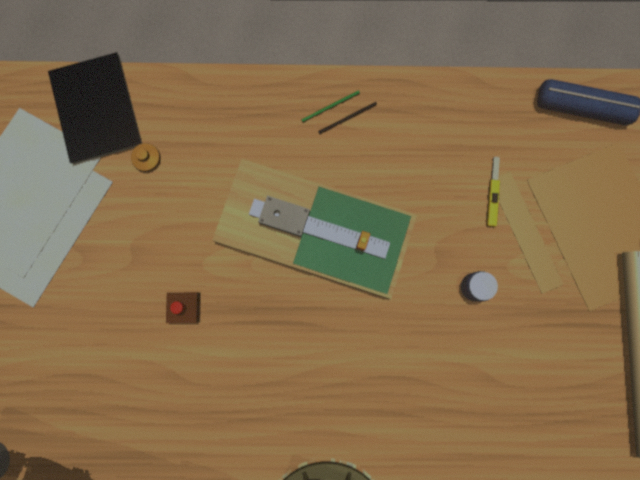

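View pics/scene0.png

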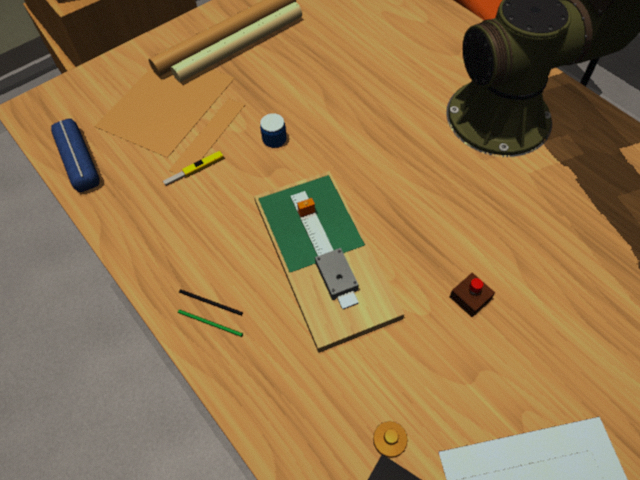

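The top view shows the bridge hole at about (277,213), the orange block at (363,242) and the red head at (176,308). In the scene view the hole is at (339,276).

Run:
```python
from h import *
import pickle
C={n:pickle.load(open(n+'.pkl','rb')) for n in ('top','scene')}
def tri(p):
    A=[];o=[]
    for n,(u,v) in p.items():
        a=world(C[n],u,v,.2);b=world(C[n],u,v,0.);d=(b-a)/np.linalg.norm(b-a);P=np.eye(3)-np.outer(d,d);A.append(P);o.append(P@a)
    return np.linalg.solve(sum(A),sum(o))
def cen(n,x0,x1,y0,y1,f):
    hsv=cv2.cvtColor(C[n]['frame'],cv2.COLOR_RGB2HSV)[y0:y1,x0:x1].astype(int)
    m=f(hsv); y,x=np.nonzero(m); print(n,m.sum()); return (x.mean()+x0,y.mean()+y0)
dark=lambda h:h[...,2]<70
ht=cen('top',271,284,207,220,dark);hs=cen('scene',333,346,270,283,dark)
print(ht,hs,'hole',world(C['top'],*ht,.053),world(C['scene'],*hs,.053),tri({'top':ht,'scene':hs}))
red=lambda h:((h[...,0]<5)|(h[...,0]>174))&(h[...,1]>170)&(h[...,2]>60)
rt=cen('top',165,190,296,320,red);rs=cen('scene',462,490,272,296,red)
print('head',world(C['top'],*rt,.065),world(C['scene'],*rs,.06))
ora=lambda h:(h[...,0]<19)&(h[...,1]>190)&(h[...,2]>50)
bt=cen('top',353,374,228,256,ora);print('block',bt,world(C['top'],*bt,.06))
# green mat rect for yaw, grey bridge
for nm,lo,hi in (('mat',(60,80,30),(90,255,255)),('bridge',(0,0,60),(180,60,150))):
  for a,r in blobs(C['top'],lo,hi,300):
    if 230<r[0][0]<420 and 150<r[0][1]<300:
      z=.026 if nm=='mat' else .053
      w=np.array([world(C['top'],*q,z)[:2] for q in cv2.boxPoints(r)]);print(nm,r,w.round(4).tolist(),[round(float(np.degrees(np.arctan2(*(w[i+1]-w[i])[::-1]))),1) for i in range(3)],[round(float(np.linalg.norm(w[i+1]-w[i])),4) for i in range(2)])
```

```text
top 0
scene 19
(np.float64(nan), np.float64(nan)) (np.float64(338.8421052631579), np.float64(276.2105263157895)) hole [nan nan nan] [0.60627583 0.10603963 0.053     ] [nan nan nan]
top 105
scene 119
head [0.42124732 0.28819166 0.065     ] [0.41690448 0.29265506 0.06      ]
top 0
block (np.float64(nan), np.float64(nan)) [nan nan nan]
mat ((351.7765808105469, 239.62013244628906), (96.95772552490234, 79.08284759521484), 17.904447555541992) [[0.5126, 0.0677], [0.6684, 0.0203], [0.6081, -0.1693], [0.4543, -0.1182]] [-16.9, -107.7, 161.6] [0.1629, 0.199]
bridge ((376.75, 246.75001525878906), (23.40085220336914, 18.657434463500977), 18.434947967529297) [[0.5322, -0.0698], [0.5676, -0.0815], [0.5533, -0.1255], [0.518, -0.1135]] [-18.4, -108.1, 161.3] [0.0373, 0.0462]
bridge ((304.8000183105469, 222.6000213623047), (113.84198760986328, 28.46049690246582), 18.43494987487793) [[0.5974, 0.1614], [0.6524, 0.145], [0.5817, -0.071], [0.5277, -0.0532]] [-16.6, -108.1, 161.7] [0.0573, 0.2273]<stdin>:11: RuntimeWarning: Mean of empty slice.
  ret = ret.dtype.type(ret / rcount)
```

Call:
send_rows([
  {"dx":-20,"dy":-10,"dz":2,"jaw":-1},
  {"dx":-33,"dy":-16.4,"dz":3.5},
  {"dx":-33,"dy":-16.4,"dz":3.5},
  {"dx":-33,"dy":-16.4,"dz":3.5},
  {"dx":-33,"dy":-16.4,"dz":3.5},
  {"dx":-33,"dy":-16.4,"dz":3.5},
  {"dx":-33,"dy":-16.4,"dz":3.5},
  {"dx":-33,"dy":-16.4,"dz":3.5},
  {"dx":-33,"dy":-16.4,"dz":3.5},
  {"dx":-33,"dy":-16.4,"dz":3.5},
  {"dx":-15,"dy":-6,"roll":3.4},
  {},
])

```text
invalid input at $.rows[0]: expected keys dx, dy, dz, roll, jaw
```

```bash
cat >> h.py <<'E'
def delta(t):
    """tool-axis shift (mm) from measured TCP to world point t, tool assumed pointing down"""
    o=get_obs(); yaw=o['eef_rot'][2]; d=(np.array(t)-o['ee_pos'])*1000
    c,s=np.cos(yaw),np.sin(yaw); return np.round([c*d[0]+s*d[1], s*d[0]-c*d[1], -d[2]],1)
E
python3 - <<'E'
from h import *
c=save('wrist','w1.png'); o=get_obs(); print(o['ee_pos'],o['eef_rot'],o['time_s'])
hsv=cv2.cvtColor(c['frame'],cv2.COLOR_RGB2HSV)
m=((hsv[...,0]<6)|(hsv[...,0]>174))&(hsv[...,1]>170)&(hsv[...,2]>60)
k=max(cv2.findContours(m.astype('uint8'),0,2)[0],key=cv2.contourArea); (u,v),r=cv2.minEnclosingCircle(k); print(cv2.boundingRect(k),u,v,r,cv2.contourArea(k))
p=world(c,u,v,.067); print(p,world(c,u,v),delta([p[0],p[1],.042]))
E
```

```text
[0.13857752 0.53204621 0.20502002] [-3.14070170e+00 -8.32521873e-05  2.88676451e+00] 0.15
(465, 186, 42, 17) 485.5484619140625 196.3193817138672 21.225906372070312 196.5
[0.14677035 0.68818477 0.067     ] [0.13011986 0.65605229 0.14038572] [ 31.4 153.2 163. ]
```

View pics/w1.png

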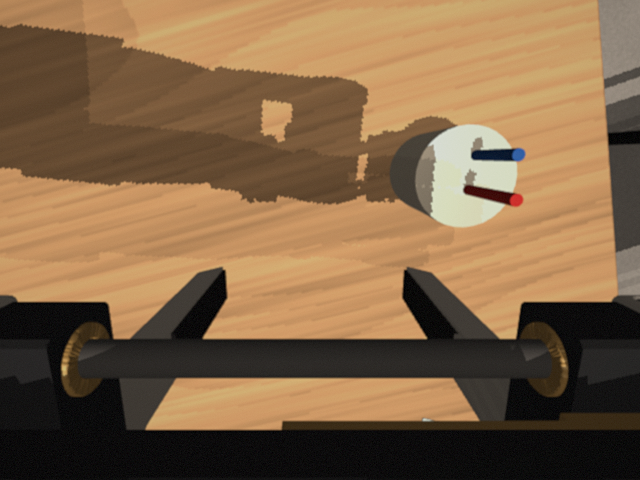

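The move was refused because every row needs all five keys. The picture shows the start place, with a pen cup near (465,180). I'm resending with complete rows and stopping about 45 mm short in tool x so the wrist camera can see the head.

Call:
send_rows([
  {"dx":-20,"dy":-10,"dz":2,"roll":0,"jaw":-1},
  {"dx":-35,"dy":-16.4,"dz":3.5,"roll":0,"jaw":-1},
  {"dx":-35,"dy":-16.4,"dz":3.5,"roll":0,"jaw":-1},
  {"dx":-35,"dy":-16.4,"dz":3.5,"roll":0,"jaw":-1},
  {"dx":-35,"dy":-16.4,"dz":3.5,"roll":0,"jaw":-1},
  {"dx":-35,"dy":-16.4,"dz":3.5,"roll":0,"jaw":-1},
  {"dx":-35,"dy":-16.4,"dz":3.5,"roll":0,"jaw":-1},
  {"dx":-35,"dy":-16.4,"dz":3.5,"roll":0,"jaw":-1},
  {"dx":-35,"dy":-16.4,"dz":3.5,"roll":0,"jaw":-1},
  {"dx":-35,"dy":-16.4,"dz":3.5,"roll":0,"jaw":-1},
  {"dx":-35,"dy":-6,"dz":0,"roll":3.4,"jaw":-1},
  {"dx":0,"dy":0,"dz":0,"roll":0,"jaw":-1},
])

```text
time_s: 1.15
ee_pos: [0.4592, 0.2776, 0.1714]
eef_rot: [-3.141, 0.0, 2.82]
force: [-0.0, -0.9, 0.2]
grip_width: 0.0939
grip_force: 0.0
```

```bash
cat > red.py <<'E'
from h import *
def red(c,zt,show=True):
    hsv=cv2.cvtColor(c['frame'],cv2.COLOR_RGB2HSV)
    m=((hsv[...,0]<6)|(hsv[...,0]>174))&(hsv[...,1]>170)&(hsv[...,2]>60)
    k=max(cv2.findContours(m.astype('uint8'),0,2)[0],key=cv2.contourArea); 
    q=k.reshape(-1,2); z=c['z_map']
    # top-face pixels: depth gives height
    ys,xs=np.nonzero(m); W=np.array([world(c,x,y) for x,y in zip(xs,ys) if z[y,x]>0])
    top=W[W[:,2]>np.percentile(W[:,2],95)-.004] if len(W) else W
    mid=(top.min(0)+top.max(0))/2
    (u,v),r=cv2.minEnclosingCircle(k)
    print('red bbox',cv2.boundingRect(k),'ray',world(c,u,v,zt).round(4),'top face',top.mean(0).round(4),mid.round(4),len(top)); return top.mean(0)
E
python3 - <<'E'
from red import *
c=save('wrist','w2.png'); o=get_obs(); print(o['ee_pos'],o['eef_rot'],o['time_s'])
p=red(c,.067); print(delta([p[0],p[1],.042]))
E
```

```text
[0.45719535 0.27900688 0.17135166] [-3.14097915e+00 -4.24152058e-04  2.82316659e+00] 1.2
red bbox (300, 173, 31, 31) ray [0.4202 0.292  0.067 ] top face [0.4207 0.2919 0.0669] [0.4208 0.292  0.0666] 673
[ 38.7   0.8 129.4]
```

View pics/w2.png

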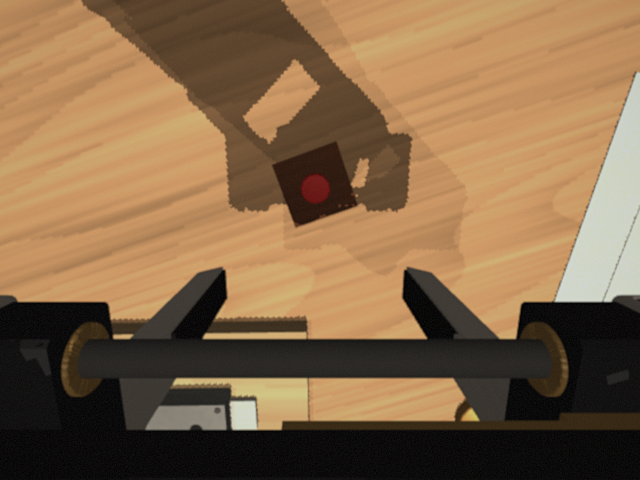

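The head is at (315,188) in clear space on the stand, and it agrees with the other views. Next I descend and grip with 20 N.

Call:
send_rows([
  {"dx":13,"dy":0.3,"dz":10,"roll":0,"jaw":-1},
  {"dx":13,"dy":0.3,"dz":20,"roll":0,"jaw":-1},
  {"dx":12.7,"dy":0.2,"dz":20,"roll":0,"jaw":-1},
  {"dx":0,"dy":0,"dz":25,"roll":0,"jaw":-0.2},
  {"dx":0,"dy":0,"dz":25,"roll":0,"jaw":-0.2},
  {"dx":0,"dy":0,"dz":20,"roll":0,"jaw":-0.2},
  {"dx":0,"dy":0,"dz":9,"roll":0,"jaw":-0.2},
  {"dx":0,"dy":0,"dz":0,"roll":0,"jaw":1},
  {"dx":0,"dy":0,"dz":0,"roll":0,"jaw":1},
  {"dx":0,"dy":0,"dz":0,"roll":0,"jaw":1},
  {"dx":0,"dy":0,"dz":0,"roll":0,"jaw":1},
  {"dx":0,"dy":0,"dz":0,"roll":0,"jaw":1},
], force=20)

```text
time_s: 2.2
ee_pos: [0.4193, 0.2937, 0.0439]
eef_rot: [3.14, 0.001, 2.827]
force: [0.3, 0.1, -0.1]
grip_width: 0.0375
grip_force: 0.0
```

Call:
send_rows([
  {"dx":0,"dy":0,"dz":0,"roll":0,"jaw":1},
  {"dx":0,"dy":0,"dz":0,"roll":0,"jaw":1},
  {"dx":0,"dy":0,"dz":0,"roll":0,"jaw":1},
  {"dx":0,"dy":0,"dz":0,"roll":0,"jaw":1},
], force=20)

```text
time_s: 2.53
ee_pos: [0.4191, 0.2934, 0.0432]
eef_rot: [3.141, 0.0, 2.827]
force: [0.6, -0.6, 3.6]
grip_width: 0.024
grip_force: 20.0
```

Call:
send_rows([
  {"dx":0,"dy":0,"dz":-8,"roll":0,"jaw":1},
  {"dx":0,"dy":0,"dz":-22,"roll":0,"jaw":1},
  {"dx":0,"dy":0,"dz":-25,"roll":0,"jaw":1},
  {"dx":0,"dy":0,"dz":-25,"roll":0,"jaw":1},
  {"dx":-20,"dy":-9,"dz":-20,"roll":0,"jaw":1},
  {"dx":-35,"dy":-15,"dz":-10,"roll":0,"jaw":1},
  {"dx":-35,"dy":-15,"dz":0,"roll":0,"jaw":1},
  {"dx":-35,"dy":-15,"dz":0,"roll":0,"jaw":1},
  {"dx":-35,"dy":-15,"dz":0,"roll":0,"jaw":1},
  {"dx":-35,"dy":-15,"dz":0,"roll":0,"jaw":1},
  {"dx":-35,"dy":-15,"dz":0,"roll":0,"jaw":1},
  {"dx":-25,"dy":-12,"dz":0,"roll":0,"jaw":1},
], force=20)

```text
time_s: 3.53
ee_pos: [0.6287, 0.1067, 0.1532]
eef_rot: [-3.141, -0.0, 2.826]
force: [-0.4, 0.3, -1.1]
grip_width: 0.0237
grip_force: 20.0
```

Call:
send_rows([
  {"dx":-20,"dy":-9,"dz":0,"roll":0,"jaw":1},
  {"dx":0,"dy":0,"dz":0,"roll":0,"jaw":1},
  {"dx":0,"dy":0,"dz":0,"roll":0,"jaw":1},
])

```text
time_s: 3.78
ee_pos: [0.6435, 0.0935, 0.1527]
eef_rot: [-3.141, -0.001, 2.826]
force: [-1.0, 0.1, -1.5]
grip_width: 0.0238
grip_force: 20.0
```

Run:
```python
from red import *
c=save('wrist','w3.png'); o=get_obs(); print(o['ee_pos'],o['eef_rot'],o['time_s'],o['grip_width'])
import pickle; pickle.dump(c,open('w3.pkl','wb'))
h=np.array([.606,.106,.053]); R=cv2.Rodrigues(np.array(c['rvec'],float))[0]; q=np.array(c['camera_matrix'])@(R@h+np.ravel(c['tvec'])); print('expected px',q[:2]/q[2])
```

```text
[0.64300202 0.09434224 0.15286701] [-3.14144863e+00 -7.24126985e-04  2.82709386e+00] 3.8333 0.023565001208981584
expected px [313.72177569 191.5181112 ]
```

View pics/w3.png

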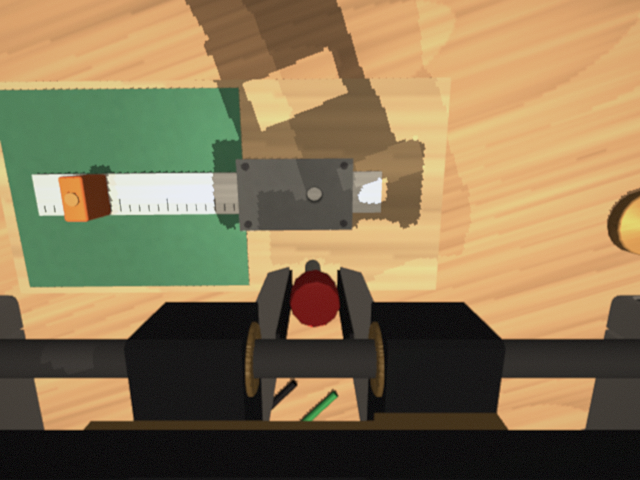

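The hole is at about (315,194), the held pin head at (315,300) and the block at (75,198). I'll measure the hole, the pin, the board's yaw and the block from this one view.

Run:
```python
from red import *
import pickle; c=pickle.load(open('w3.pkl','rb')); o=get_obs()
g=cv2.cvtColor(c['frame'],cv2.COLOR_RGB2GRAY); 
sub=cv2.resize(g[175:215,295:335],None,fx=8,fy=8,interpolation=cv2.INTER_CUBIC)
print(g[180:208:2,300:331:2])
cs=cv2.HoughCircles(sub,cv2.HOUGH_GRADIENT,1,100,param1=80,param2=12,minRadius=45,maxRadius=90); print(cs)
if cs is not None:
    u,v=cs[0,0,:2]; u=295+(u+.5)/8-.5; v=175+(v+.5)/8-.5; print(u,v,'hole',world(c,u,v,.053),world(c,u+0.,v+0.))
p=red(c,.1766); print('tcp',o['ee_pos'])
# straightedge yaw: bridge by height
ys,xs=np.mgrid[140:250:1,200:400:1]; W=np.array([world(c,x,y) for x,y in zip(xs.ravel(),ys.ravel())]).reshape(*xs.shape,3)
m=((W[...,2]>.045)&(W[...,2]<.06)).astype('uint8'); k=max(cv2.findContours(m,0,2)[0],key=cv2.contourArea); r=cv2.minAreaRect(k); 
b=cv2.boxPoints(r)+[200,140]; w=np.array([world(c,*q,.053)[:2] for q in b]); print('bridge',w.round(4).tolist(),[round(float(np.degrees(np.arctan2(*(w[i+1]-w[i])[::-1]))),2) for i in range(3)],[round(float(np.linalg.norm(w[i+1]-w[i])),4) for i in range(3)], w.mean(0))
hsv=cv2.cvtColor(c['frame'],cv2.COLOR_RGB2HSV); P=[]
for y in range(150,240):
  for x in range(50,120):
    if hsv[y,x,0]<16 and hsv[y,x,1]>150:
      q=world(c,x,y)
      if .062<q[2]<.072:P.append(q)
P=np.array(P); print('block',len(P),P.mean(0))
```

```text
[[ 95  85  78  80  80  78  80  80  79  79  79  80  80  80  82  84]
 [ 96  90  79  79  78  81  82  81  78  78  79  81  80  80  82  81]
 [ 95  95  78  80  80  81  81  79  79  81  81  80  80  82  82  79]
 [ 95  96  86  78  79  77  75  76  77  76  81  80  82  81  81  80]
 [ 96  97  92  76  74  97 123 136 123  93  74  83  79  80  81  81]
 [ 96  99  96  76 103 132 137 137 135 134 100  76  81  80  83  79]
 [ 97  96  96  82 133 136 138 134 136 136 127  71  80  80  79  82]
 [ 97  97  96  81 140 140 142 142 140 141 134  70  79  80  79  81]
 [ 98  98  97  71 123 140 139 137 137 139 110  63  80  81  81  80]
 [ 94  93  98  79  67 120 136 135 135 111  54  70  79  80  81  82]
 [ 78  80  87  80  61  55  80  92  74  50  61  79  80  79  80  80]
 [ 80  80  78  80  77  65  56  55  59  65  78  80  79  81  81  80]
 [ 80  79  79  80  80  78  78  75  75  80  80  81  77  79  79  79]
 [ 79  77  77  80  78  79  77  79  80  80  82  78  81  78  80  77]]
None
red bbox (290, 270, 50, 57) ray [0.6419 0.0943 0.1766] top face [0.6444 0.094  0.1762] [0.645  0.0938 0.1761] 1740
tcp [0.64300202 0.09434224 0.15286701]
bridge [[0.5642, 0.057], [0.5912, 0.1424], [0.6451, 0.1269], [0.6167, 0.0374]] [72.41, -16.14, -107.57] [0.0896, 0.056, 0.0938] [0.6043078  0.09094008]
block 934 [ 0.55373802 -0.06413583  0.06631638]
```

Run:
```python
from h import *
import pickle; c=pickle.load(open('w3.pkl','rb')); o=get_obs()
h=world(c,314.3,194.7,.053); p=world(c,314.7,301.5,.1766); print(h,p,o['ee_pos'])
for q in ([314.7,298.5],[314.7,304.5]): print(world(c,*q,.1766))
d=h-p; yaw=o['eef_rot'][2]; print('tool dx,dy',(np.cos(yaw)*d[0]+np.sin(yaw)*d[1])*1e3,(np.sin(yaw)*d[0]-np.cos(yaw)*d[1])*1e3)
print(delta(h), 'scene/top mix hole', h-np.array([.6063,.1060,.053]))
```

```text
[0.60849638 0.10565936 0.053     ] [0.64371407 0.09425851 0.1766    ] [0.64300202 0.09434224 0.15286701]
[0.6422885  0.09472398 0.1766    ]
[0.64514555 0.09379111 0.1766    ]
tool dx,dy 37.01705511805686 -0.05257904460155213
[36.3  0.1 99.9] scene/top mix hole [ 2.19638373e-03 -3.40640331e-04 -6.93889390e-18]
```

Call:
send_rows([
  {"dx":12,"dy":0,"dz":0,"roll":0,"jaw":1},
  {"dx":15,"dy":0,"dz":0,"roll":0,"jaw":1},
  {"dx":10,"dy":0,"dz":15,"roll":0,"jaw":1},
  {"dx":0,"dy":0,"dz":20,"roll":0,"jaw":1},
  {"dx":0,"dy":0,"dz":15,"roll":0,"jaw":1},
  {"dx":0,"dy":0,"dz":5,"roll":0,"jaw":1},
  {"dx":0,"dy":0,"dz":0,"roll":0,"jaw":1},
  {"dx":0,"dy":0,"dz":0,"roll":0,"jaw":1},
])

```text
time_s: 4.5
ee_pos: [0.6082, 0.1062, 0.0988]
eef_rot: [3.141, 0.001, 2.828]
force: [-0.1, 0.1, -0.5]
grip_width: 0.0237
grip_force: 20.0
```

Run:
```python
from h import *
o=get_obs(); print({k:np.round(v,4) for k,v in o.items()})
c=camera('scene'); cv2.imwrite('pics/s4.png',cv2.resize(c['frame'][220:330,270:410,::-1],None,fx=5,fy=5))
```

```text
{'time_s': np.float64(4.5), 'qpos': array([ 0.1136,  0.5478,  1.4279,  0.    ,  1.1653, -1.1438]), 'joint_vel': array([-0.0034, -0.0102, -0.0157, -0.0003,  0.0011, -0.0029]), 'tau': array([ 1.57300e-01, -6.32331e+01, -3.19326e+01,  1.80000e-02,
        3.80000e-03,  5.00000e-03]), 'ee_pos': array([0.6082, 0.1062, 0.0988]), 'eef_rot': array([3.1413e+00, 5.0000e-04, 2.8281e+00]), 'force': array([-0.1352,  0.0967, -0.4975]), 'moment': array([-0.0421, -0.0042,  0.0651]), 'grip_force': np.float64(19.9998), 'grip_width': np.float64(0.0237)}
```

View pics/s4.png

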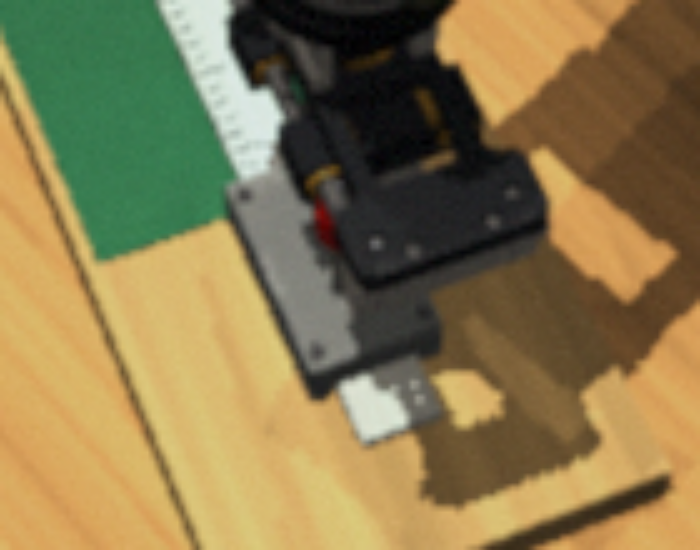

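The crop shows the gripper with the red head over the bridge's hole area, at about (325,220). Next comes a gentle descent by feel.

Call:
send_rows([
  {"dx":0,"dy":0,"dz":3,"roll":0,"jaw":1},
  {"dx":0,"dy":0,"dz":2,"roll":0,"jaw":1},
  {"dx":0,"dy":0,"dz":1,"roll":0,"jaw":1},
  {"dx":0,"dy":0,"dz":1,"roll":0,"jaw":1},
  {"dx":0,"dy":0,"dz":0.5,"roll":0,"jaw":1},
  {"dx":0,"dy":0,"dz":0,"roll":0,"jaw":1},
])

```text
time_s: 5.05
ee_pos: [0.6081, 0.1057, 0.0904]
eef_rot: [-3.142, -0.0, 2.827]
force: [-0.4, 1.3, -1.1]
grip_width: 0.0233
grip_force: 20.0
```

Call:
send_rows([
  {"dx":0,"dy":0,"dz":0.7,"roll":0,"jaw":1},
  {"dx":0,"dy":0,"dz":0.7,"roll":0,"jaw":1},
  {"dx":0,"dy":0,"dz":0,"roll":0,"jaw":1},
])

```text
time_s: 5.3
ee_pos: [0.6081, 0.1057, 0.0889]
eef_rot: [-3.142, -0.0, 2.827]
force: [-0.2, 0.2, -0.5]
grip_width: 0.0233
grip_force: 20.0
```

Call:
send_rows([
  {"dx":0,"dy":0,"dz":1,"roll":0,"jaw":1},
  {"dx":0,"dy":0,"dz":1,"roll":0,"jaw":1},
  {"dx":0,"dy":0,"dz":1,"roll":0,"jaw":1},
  {"dx":0,"dy":0,"dz":1,"roll":0,"jaw":1},
  {"dx":0,"dy":0,"dz":0,"roll":0,"jaw":1},
])

```text
time_s: 5.72
ee_pos: [0.608, 0.1057, 0.0847]
eef_rot: [-3.141, -0.0, 2.827]
force: [-0.2, 0.3, -1.0]
grip_width: 0.0237
grip_force: 20.0
```

Call:
send_rows([
  {"dx":0,"dy":0,"dz":2,"roll":0,"jaw":1},
  {"dx":0,"dy":0,"dz":2,"roll":0,"jaw":1},
  {"dx":0,"dy":0,"dz":2,"roll":0,"jaw":1},
  {"dx":0,"dy":0,"dz":2,"roll":0,"jaw":1},
  {"dx":0,"dy":0,"dz":1,"roll":0,"jaw":1},
  {"dx":0,"dy":0,"dz":0,"roll":0,"jaw":1},
])

```text
time_s: 6.22
ee_pos: [0.608, 0.1057, 0.0756]
eef_rot: [-3.141, -0.001, 2.827]
force: [-0.2, 0.7, -1.7]
grip_width: 0.0235
grip_force: 20.0
```

The pin is in the bridge hole. Now I release it, rise, and move over the block.

Call:
send_rows([
  {"dx":0,"dy":0,"dz":0,"roll":0,"jaw":-0.2},
  {"dx":0,"dy":0,"dz":0,"roll":0,"jaw":-0.2},
  {"dx":0,"dy":0,"dz":0,"roll":0,"jaw":-0.2},
  {"dx":0,"dy":0,"dz":0,"roll":0,"jaw":-0.2},
  {"dx":0,"dy":0,"dz":0,"roll":0,"jaw":-0.2},
  {"dx":0,"dy":0,"dz":-10,"roll":0,"jaw":-0.2},
  {"dx":0,"dy":0,"dz":-20,"roll":0,"jaw":-0.2},
  {"dx":0,"dy":0,"dz":-20,"roll":0,"jaw":-0.2},
])

```text
time_s: 6.88
ee_pos: [0.6079, 0.1057, 0.127]
eef_rot: [-3.141, -0.001, 2.827]
force: [0.3, -0.6, -0.8]
grip_width: 0.0564
grip_force: 0.0
```

Call:
send_rows([
  {"dx":0,"dy":-15,"dz":-5,"roll":0,"jaw":-0.2},
  {"dx":0,"dy":-30,"dz":0,"roll":0,"jaw":-0.2},
  {"dx":0,"dy":-35,"dz":0,"roll":0,"jaw":-0.2},
  {"dx":0,"dy":-35,"dz":0,"roll":0,"jaw":-0.2},
  {"dx":0,"dy":-35,"dz":0,"roll":0,"jaw":-0.2},
  {"dx":0,"dy":-20,"dz":0,"roll":0,"jaw":-0.2},
  {"dx":0,"dy":-8,"dz":0,"roll":0,"jaw":-0.2},
  {"dx":0,"dy":0,"dz":0,"roll":0,"jaw":-0.2},
])

```text
time_s: 7.55
ee_pos: [0.5526, -0.0652, 0.1313]
eef_rot: [-3.142, 0.0, 2.825]
force: [-0.8, 0.6, -0.2]
grip_width: 0.056
grip_force: 0.0
```

Run:
```python
from red import *
o=get_obs(); print(o['time_s'],o['ee_pos'],o['eef_rot'],o['grip_width'])
c=camera('top'); red(c,.096)
s=camera('scene'); red(s,.096); cv2.imwrite('pics/s5.png',cv2.resize(s['frame'][170:330,230:410,::-1],None,fx=4,fy=3.7))
```

```text
7.55 [ 0.55261647 -0.06524712  0.13128841] [-3.14152489e+00  2.50700755e-04  2.82509063e+00] 0.05599521759385846
red bbox (270, 204, 10, 11) ray [0.6082 0.1028 0.096 ] top face [0.6088 0.1022 0.0961] [0.6084 0.102  0.0975] 63
red bbox (334, 262, 11, 13) ray [0.6101 0.1091 0.096 ] top face [0.6085 0.1078 0.0973] [0.6087 0.1077 0.0982] 76
```

View pics/s5.png

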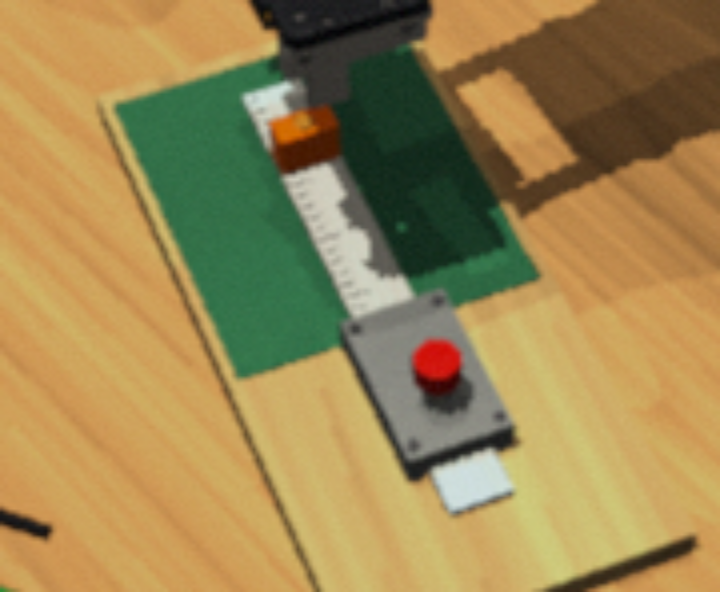

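The pin stands upright in the bridge at (437,367) with its head top near 96 mm, so it rests on the straightedge. The gripper is above the block. I'll grasp the block.

Call:
send_rows([
  {"dx":0,"dy":0,"dz":25,"roll":0,"jaw":-0.2},
  {"dx":0,"dy":0,"dz":30,"roll":0,"jaw":-0.2},
  {"dx":0,"dy":0,"dz":20,"roll":0,"jaw":-0.2},
  {"dx":0,"dy":0,"dz":11,"roll":0,"jaw":-0.2},
  {"dx":0,"dy":0,"dz":4,"roll":0,"jaw":-0.2},
  {"dx":0,"dy":0,"dz":0,"roll":0,"jaw":1},
  {"dx":0,"dy":0,"dz":0,"roll":0,"jaw":1},
  {"dx":0,"dy":0,"dz":0,"roll":0,"jaw":1},
  {"dx":0,"dy":0,"dz":0,"roll":0,"jaw":1},
  {"dx":0,"dy":0,"dz":0,"roll":0,"jaw":1},
  {"dx":0,"dy":0,"dz":0,"roll":0,"jaw":1},
], force=15)

```text
time_s: 8.57
ee_pos: [0.5534, -0.0639, 0.0417]
eef_rot: [-3.141, 0.001, 2.828]
force: [-1.3, -3.8, 3.1]
grip_width: 0.0196
grip_force: 1.8
```

Call:
send_rows([
  {"dx":0,"dy":0,"dz":0,"roll":0,"jaw":1},
  {"dx":0,"dy":0,"dz":0,"roll":0,"jaw":1},
  {"dx":0,"dy":1,"dz":0,"roll":0,"jaw":1},
  {"dx":0,"dy":1,"dz":0,"roll":0,"jaw":1},
  {"dx":0,"dy":1,"dz":0,"roll":0,"jaw":1},
  {"dx":0,"dy":1,"dz":0,"roll":0,"jaw":1},
  {"dx":0,"dy":1,"dz":0,"roll":0,"jaw":1},
  {"dx":0,"dy":1,"dz":0,"roll":0,"jaw":1},
  {"dx":0,"dy":1,"dz":0,"roll":0,"jaw":1},
  {"dx":0,"dy":1,"dz":0,"roll":0,"jaw":1},
])

```text
time_s: 9.4
ee_pos: [0.5558, -0.0562, 0.0416]
eef_rot: [-3.141, 0.001, 2.827]
force: [-1.5, -2.6, 6.0]
grip_width: 0.0178
grip_force: 15.0
```

```bash
cat > chk.py <<'E'
from red import *
o=get_obs(); print(o['time_s'].round(2),o['ee_pos'].round(4),np.round(o['eef_rot'],3),o['force'].round(1),o['moment'].round(2))
red(camera('top'),.096); red(camera('scene'),.096)
E
python3 chk.py
```

```text
Traceback (most recent call last):
  File "chk.py", line 2, in <module>
    o=get_obs(); print(o['time_s'].round(2),o['ee_pos'].round(4),np.round(o['eef_rot'],3),o['force'].round(1),o['moment'].round(2))
                       ^^^^^^^^^^^^^^^^^
AttributeError: 'float' object has no attribute 'round'
```

Call:
send_rows([
  {"dx":0,"dy":1,"dz":0,"roll":0,"jaw":1},
  {"dx":0,"dy":1,"dz":0,"roll":0,"jaw":1},
  {"dx":0,"dy":1,"dz":0,"roll":0,"jaw":1},
  {"dx":0,"dy":0,"dz":0,"roll":0,"jaw":1},
])

```text
time_s: 9.73
ee_pos: [0.5568, -0.0532, 0.0416]
eef_rot: [-3.142, 0.001, 2.828]
force: [-1.0, -2.8, 6.4]
grip_width: 0.0178
grip_force: 15.0
```

```bash
sed -i "s/o\['time_s'\].round(2)/round(float(o['time_s']),2)/; s/o\['\(ee_pos\|force\|moment\)'\].round(\(.\))/np.round(o['\1'],\2)/g" chk.py
python3 chk.py
```

```text
9.73 [ 0.5568 -0.0532  0.0416] [-3.142e+00  1.000e-03  2.828e+00] [-1.  -2.8  6.4] [-0.28  0.36  0.05]
red bbox (272, 207, 9, 10) ray [0.6042 0.0991 0.096 ] top face [0.6066 0.1012 0.0812] [0.6062 0.1002 0.082 ] 39
red bbox (334, 265, 11, 14) ray [0.6142 0.1154 0.096 ] top face [0.6075 0.1073 0.0817] [0.6078 0.1073 0.0825] 82
```

The pin has dropped: the head top is now near 81 mm, so it passed through the straightedge and stands on the liner, with no rise in force. I'll release the block, shut the fingers and go over the head.

Call:
send_rows([
  {"dx":0,"dy":0,"dz":0,"roll":0,"jaw":-0.2},
  {"dx":0,"dy":0,"dz":0,"roll":0,"jaw":-0.2},
  {"dx":0,"dy":0,"dz":0,"roll":0,"jaw":-0.2},
  {"dx":0,"dy":0,"dz":0,"roll":0,"jaw":-0.2},
  {"dx":0,"dy":0,"dz":-8,"roll":0,"jaw":-0.2},
  {"dx":0,"dy":0,"dz":-20,"roll":0,"jaw":-0.2},
  {"dx":0,"dy":0,"dz":-20,"roll":0,"jaw":1},
  {"dx":0,"dy":0,"dz":-20,"roll":0,"jaw":1},
  {"dx":0,"dy":15,"dz":0,"roll":0,"jaw":1},
  {"dx":0,"dy":30,"dz":0,"roll":0,"jaw":1},
  {"dx":0,"dy":35,"dz":0,"roll":0,"jaw":1},
  {"dx":0,"dy":35,"dz":0,"roll":0,"jaw":1},
])

```text
time_s: 10.83
ee_pos: [0.5925, 0.0573, 0.11]
eef_rot: [3.141, 0.001, 2.826]
force: [0.2, 0.6, -0.1]
grip_width: 0.0197
grip_force: 0.0
```

Call:
send_rows([
  {"dx":0,"dy":35,"dz":0,"roll":0,"jaw":1},
  {"dx":0,"dy":17,"dz":0,"roll":0,"jaw":1},
  {"dx":0,"dy":0,"dz":0,"roll":0,"jaw":1},
  {"dx":0,"dy":0,"dz":0,"roll":0,"jaw":1},
  {"dx":0,"dy":0,"dz":8,"roll":0,"jaw":1},
  {"dx":0,"dy":0,"dz":8,"roll":0,"jaw":1},
  {"dx":0,"dy":0,"dz":0,"roll":0,"jaw":1},
  {"dx":0,"dy":0,"dz":0,"roll":0,"jaw":1},
])

```text
time_s: 11.5
ee_pos: [0.6077, 0.1048, 0.0923]
eef_rot: [-3.141, -0.001, 2.826]
force: [-0.4, -0.2, 0.3]
grip_width: 0.0002
grip_force: 0.0
```

Call:
send_rows([
  {"dx":0,"dy":0,"dz":5,"roll":0,"jaw":1},
  {"dx":0,"dy":0,"dz":4,"roll":0,"jaw":1},
  {"dx":0,"dy":0,"dz":1,"roll":0,"jaw":1},
  {"dx":0,"dy":0,"dz":1,"roll":0,"jaw":1},
  {"dx":0,"dy":0,"dz":1,"roll":0,"jaw":1},
  {"dx":0,"dy":0,"dz":0,"roll":0,"jaw":1},
])

```text
time_s: 12.0
ee_pos: [0.6082, 0.1057, 0.0811]
eef_rot: [3.142, 0.0, 2.827]
force: [0.3, 0.3, 0.3]
grip_width: 0.0005
grip_force: 0.0
```

Call:
send_rows([
  {"dx":0,"dy":0,"dz":1,"roll":0,"jaw":1},
  {"dx":0,"dy":0,"dz":1,"roll":0,"jaw":1},
  {"dx":0,"dy":0,"dz":0,"roll":0,"jaw":1},
])

```text
time_s: 12.25
ee_pos: [0.6087, 0.1058, 0.0798]
eef_rot: [3.141, 0.001, 2.827]
force: [-0.6, 0.2, 5.0]
grip_width: 0.0004
grip_force: 2.3
```

Call:
send_rows([
  {"dx":0,"dy":0,"dz":1,"roll":0,"jaw":1},
  {"dx":0,"dy":0,"dz":0.5,"roll":0,"jaw":1},
  {"dx":0,"dy":0,"dz":0.5,"roll":0,"jaw":1},
  {"dx":0,"dy":0,"dz":0,"roll":0,"jaw":1},
])

```text
time_s: 12.58
ee_pos: [0.6087, 0.1059, 0.0779]
eef_rot: [3.141, 0.002, 2.828]
force: [-1.2, 0.3, 5.5]
grip_width: 0.0006
grip_force: 2.7
```

Going in at 5.5 N. Contact was at about 0.080, so home should be near 0.073.

Call:
send_rows([
  {"dx":0,"dy":0,"dz":0.7,"roll":0,"jaw":1},
  {"dx":0,"dy":0,"dz":0.7,"roll":0,"jaw":1},
  {"dx":0,"dy":0,"dz":0.7,"roll":0,"jaw":1},
  {"dx":0,"dy":0,"dz":0.7,"roll":0,"jaw":1},
  {"dx":0,"dy":0,"dz":0,"roll":0,"jaw":1},
])

```text
time_s: 13.0
ee_pos: [0.6087, 0.1058, 0.075]
eef_rot: [3.141, 0.001, 2.827]
force: [-0.6, -0.2, 5.0]
grip_width: 0.0003
grip_force: 2.6
```

Call:
send_rows([
  {"dx":0,"dy":0,"dz":0.5,"roll":0,"jaw":1},
  {"dx":0,"dy":0,"dz":0.5,"roll":0,"jaw":1},
  {"dx":0,"dy":0,"dz":0,"roll":0,"jaw":1},
])

```text
time_s: 13.25
ee_pos: [0.6087, 0.1059, 0.0741]
eef_rot: [3.141, 0.002, 2.827]
force: [-0.0, -0.1, 5.8]
grip_width: 0.0005
grip_force: 2.8
```

Call:
send_rows([
  {"dx":0,"dy":0,"dz":0.5,"roll":0,"jaw":1},
  {"dx":0,"dy":0,"dz":0.5,"roll":0,"jaw":1},
  {"dx":0,"dy":0,"dz":0,"roll":0,"jaw":1},
])

```text
time_s: 13.5
ee_pos: [0.6089, 0.1059, 0.0737]
eef_rot: [3.14, 0.002, 2.828]
force: [-1.9, 0.3, 10.0]
grip_width: 0.0004
grip_force: 5.0
```

Call:
send_rows([
  {"dx":0,"dy":0,"dz":0.5,"roll":0,"jaw":1},
  {"dx":0,"dy":0,"dz":0,"roll":0,"jaw":1},
])

```text
time_s: 13.67
ee_pos: [0.6091, 0.106, 0.0736]
eef_rot: [3.14, 0.003, 2.828]
force: [-2.4, 0.9, 13.8]
grip_width: 0.0005
grip_force: 6.6
```

It has stopped firmly at 0.0736 m with 13.8 N, so the head is seated. I'll retract and check.

Call:
send_rows([
  {"dx":0,"dy":0,"dz":-3,"roll":0,"jaw":1},
  {"dx":0,"dy":0,"dz":-15,"roll":0,"jaw":1},
  {"dx":0,"dy":0,"dz":-30,"roll":0,"jaw":1},
  {"dx":-30,"dy":0,"dz":-30,"roll":0,"jaw":1},
  {"dx":-40,"dy":0,"dz":0,"roll":0,"jaw":1},
  {"dx":0,"dy":0,"dz":0,"roll":0,"jaw":1},
  {"dx":0,"dy":0,"dz":0,"roll":0,"jaw":1},
])

```text
time_s: 14.25
ee_pos: [0.6748, 0.0835, 0.1479]
eef_rot: [-3.141, -0.001, 2.826]
force: [-0.8, 0.2, 0.7]
grip_width: 0.0004
grip_force: 0.0
```

```bash
python3 chk.py
python3 - <<'E'
from red import *
c=save('wrist','w9.png'); red(c,.073)
E
```

```text
14.25 [0.6748 0.0835 0.1479] [-3.141e+00 -1.000e-03  2.826e+00] [-0.8  0.2  0.7] [ 0.01 -0.02  0.01]
red bbox (297, 137, 32, 33) ray [0.6086 0.1047 0.073 ] top face [0.6087 0.1046 0.0734] [0.6088 0.1046 0.0733] 829Traceback (most recent call last):
  File "chk.py", line 3, in <module>
    red(camera('top'),.096); red(camera('scene'),.096)
    ~~~^^^^^^^^^^^^^^^^^^^^
  File "red.py", line 5, in red
    k=max(cv2.findContours(m.astype('uint8'),0,2)[0],key=cv2.contourArea);
ValueError: max() iterable argument is empty
```

View pics/w9.png

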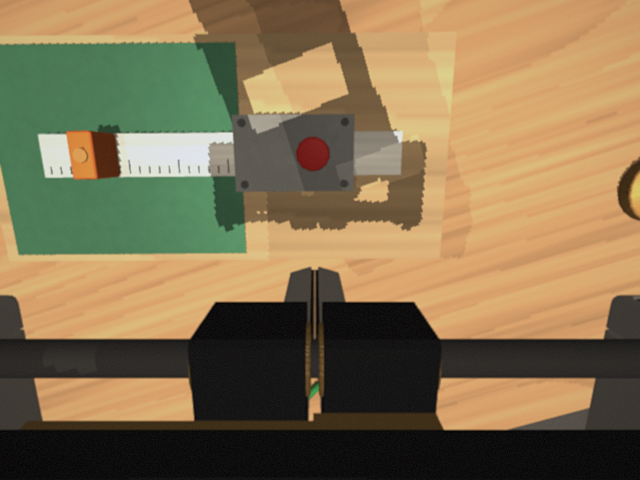

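The picture shows the red head sitting flat on the bridge at (313,153) with its top at about 73 mm, which is home, and the robot clear of everything.

```bash
python3 -c "from station import *; print(hand_in())"
```

```text
the job is handed in; nothing more can be done
None
```

The straightedge is mounted: the pin went through its hole and was pressed home at up to 13.8 N, with its head seated on the bridge. The arm never went near the tin, weight or knife, and the job was handed in at about 14 s on the robot's clock.

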